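# Fetch the white-capped vial from the crowded sample case and put it on the balance

## Task

Lift the clear lid of the blue sample case by its handle and tip it back until it stays open by itself. Then take the vial with the white cap out from among its neighbours, leaving all the black-capped vials standing in their pockets, and set it down upright on the steel pan of the balance, well inside the rim, without dropping it. Leave the lid open.

Things in the scene. Friction and masses are not known exactly. Their poses are not given: they have to be found in the camera images.
- case: fixed blue sample case 140 x 140 mm; origin at the centre of its underside, x from handle side to hinge side, z up. Grey block, top 36 mm above the bench, with 3 x 3 round pockets 34 mm apart along x and y, 25 mm wide, 14 mm deep (floor at 22 mm). The middle pocket is empty, the other eight hold vials that stand 38 mm out of it. Lid open, nothing at front and sides is higher than the block.
- case_lid (a joint): clear lid of the case, a hood 140 x 140 x 47 mm, 0.13 to 0.2 kg, hinged along the far side of the case; 0 = shut, positive = lifted and tipped back about the case's y axis, stop at 1.95. Past about 1.25 it falls open by itself and rests on the stop; short of that it falls shut.
- lid_handle (a point): middle of the white bar handle on the front of the lid (moves with the lid): a round bar 10 mm thick along the case's y, 60 mm free length, its centre 45 mm out from the lid's front face; shut, it is 58 mm above the bench. 40 mm are free between bar and lid for a finger from above; the bar can turn between the fingers as the lid swings
- lid_hinge (a point): middle of the lid's hinge line, 74.5 mm behind the case's centre, 36 mm above the bench; the handle swings round it (the line runs along the case's y) at 191 mm radius
- vial_white: the only vial with a WHITE cap; 22 mm across, 52 tall, 0.02-0.035 kg; body straight to 42 mm, narrower cap above; origin at the centre of its underside, z up. Stands in the front-, left- or right-middle pocket, vials 34 mm away on both sides, so fingers fit only along the line from the empty middle pocket through it to outside the case: 46 mm free on the middle side, nothing on the outer side.
- balance: white bench balance, fixed, 190 x 130 mm, top 40 mm high, display at the front (its -x); origin at the centre of its underside, z up
- pan_centre (a point): middle of the top of the balance's round steel pan: 100 mm across, flat, does not move, its top 52 mm above the bench; 30 mm behind the balance's centre
- vial_a: black-capped vial of the same size (22 x 52 mm) in another pocket of the case; origin at the centre of its underside, z up; to be left where it stands
- vial_b: black-capped vial of the same size (22 x 52 mm) in another pocket of the case; origin at the centre of its underside, z up; to be left where it stands
- vial_c: black-capped vial of the same size (22 x 52 mm) in another pocket of the case; origin at the centre of its underside, z up; to be left where it stands
- vial_d: black-capped vial of the same size (22 x 52 mm) in another pocket of the case; origin at the centre of its underside, z up; to be left where it stands
- vial_e: black-capped vial of the same size (22 x 52 mm) in another pocket of the case; origin at the centre of its underside, z up; to be left where it stands
- vial_f: black-capped vial of the same size (22 x 52 mm) in another pocket of the case; origin at the centre of its underside, z up; to be left where it stands
- vial_g: black-capped vial of the same size (22 x 52 mm) in another pocket of the case; origin at the centre of its underside, z up; to be left where it stands

How it is judged:
On the way, in this order (a step that is already met when the one before it is completed fails the run):
1. the lid stands open by itself, past 1.6 rad, untouched by the robot (value of joint case_lid above 1.6 rad and contact force between each of the arm, the fingers and case below 0.1 N), for 0.2 s.
2. the white-capped vial is lifted clear of its pocket in the fingers (z of vial_white in the frame of case above 0.045 m and contact force between the fingers and vial_white above 0.5 N), for 0.1 s.
At the end, for the whole second after the job is handed in: The white-capped vial stands upright (within 0.12 rad), released and at rest on the pan, its centre within 38 mm of the pan's centre; the lid is open past 1.6 rad; all seven black-capped vials stand in their pockets (moved less than 20 mm, tilted less than 0.35 rad) (value of joint case_lid above 1.6 rad and horizontal distance between vial_white and pan_centre below 0.038 m and z of vial_white in the frame of pan_centre between -0.005 and 0.006 m and angle between vial_white's own z axis and vertical below 0.12 rad and linear speed of vial_white below 0.03 m/s and contact force between the fingers and vial_white below 0.1 N and angle between each of vial_a, vial_b, vial_c, vial_d, vial_e, vial_f, vial_g's own z axis and vertical below 0.35 rad and distance of each of vial_a, vial_b, vial_c, vial_d, vial_e, vial_f, vial_g from where it was at the start of the episode below 0.02 m); the robot touches nothing.
It fails at once if a black-capped vial is pulled out or knocked over (moved more than 20 mm or tilted more than 0.35 rad) (not (angle between each of vial_a, vial_b, vial_c, vial_d, vial_e, vial_f, vial_g's own z axis and vertical below 0.35 rad and distance of each of vial_a, vial_b, vial_c, vial_d, vial_e, vial_f, vial_g from where it was at the start of the episode below 0.02 m)).
It fails at once if the white-capped vial is let go more than 30 mm above the pan (horizontal distance between vial_white and pan_centre below 0.06 m and z of vial_white in the frame of pan_centre above 0.03 m and contact force between the fingers and vial_white below 0.01 N).
It also fails if it takes over 54 s, if anything falls off the work surface, if the arm or the gripper's body presses on something with over 40 N, if the wrist force passes 120 N, or if a joint passes its speed limit or range.

## Robot

A 6-joint arm with a two-finger parallel gripper is mounted at the origin on a cart in front of the work surface, level with it; the furniture and walls round the work are solid. World frame = base frame: x ahead of the robot, y to its left, z up, the work surface at z = 0. Lengths are in m, angles in rad, forces in N, time in s.
With the tool pointing down it reaches from about 0.375 to 0.9 m from the base axis. Payload 3.1 kg.
Tool frame: the origin (TCP) lies at the very end of the fingers, on their centre line; the grasp point (between the pads) lies 19 mm behind it; z points along the fingers, y is the line along which they close (so a half turn about z gives the same grasp; the last joint's range is limited). The gripper opens to 87 mm and grips with 3 to 60 N. Pads are 19 mm wide; open, the fingers measure 117 mm over their backs; the gripper's body (75 mm by 190 mm) begins 51 mm behind the grasp point.
Start: joints at [-1.345, 0.527, 1.433, -0, 1.181, -0.178], TCP at [0.246, -0.575, 0.223] pointing down, gripper open.
Joint ranges: [-3.08, 3.08], [-0.75, 2.2], [0.22, 2.44], [-1.43, 4.57], [0, 2.65], [-2.85, 2.85]. Speed limits (rad/s): [2.79, 2.79, 3.14, 3.14, 3.14, 3.14].

## Interface

Orientations are given as a unit quaternion [x, y, z, w].
In Python, from rig import robot gives the robot as it stands. The module is installed in compiled form; this text tells all that it offers.
- The arm moves only by the tool play_rows, never from a script. Its argument "steps" is one flat list of numbers, 5 for each row, row after row: the opening, from -1 (shut) to 1 (fully open), then the shift along the tool's x, y, z as a fraction of full scale, then the turn about the tool's z as a fraction of full scale. In form: [claw, tx, ty, tz, twist, claw, tx, ty, tz, twist, ...]. A call has exactly 10 rows; each row shifts and turns the commanded pose from where the row before left it, along the tool's axes as they then stand; what a row does not reach is not made up. Full scale, the value 1, is 0.03 m for a shift and 0.1 rad for a turn. A row lasts 1/10 s, in which the tool goes at most 50 mm and 8.59 degrees, less where a joint would pass 70% of its speed; a pose out of reach is approached as far as the arm can. A call with a number of a shift or a turn outside -1 to 1 is refused whole. A call with a gripper value outside its range is refused whole. The fingers move at their own pace and stop on an object; "grip_force" is the grip in N (left out, the last holds). Time passes only in rows, so rows that do not move let the fingers close, or fill a call up. It gives the time, the measured TCP pose, the force, the opening and the grip force at its end, in the units of the state.
- robot.get_obs(): the state, without advancing time (a new reading comes with each control period).
- robot.camera(name): name is "side" or "top"; returns a dict with "image" (420x560x3 uint8, red, green, blue), "mtx" (3x3 intrinsics, pixels), "D" ([k1, k2, p1, p2, k3] as OpenCV has them; the pictures are not rectified), "rvec" (rotation vector, rad) and "tvec" (3), from world to camera coordinates, as OpenCV has them. Camera axes: x right, y down, z forward; pixel columns grow to the right and rows downward; lengths in m; the calibration is good to about 2 mm. A picture is of the moment at which its call begins. There is no depth.
- robot.hand_in(): hands the job in; it is judged then, once.
The state is a dict: "time": time; "q": joint angles; "joint_velocities": joint speeds; "joint_torque": joint torques, N m; "position": TCP position; "tool_rot": TCP orientation; "ft_force": force on the tool from outside, world axes, zero at the start; "moment": the same for the moment, N m; "grip_width": finger opening in m; "grip_force": force on a finger pad.
Only numpy, scipy, OpenCV 4.12 (cv2) and the standard library are available. Lean on these libraries where they do the work, as an engineer would, in place of code of your own. Each camera call takes 0.05 s, during which the arm holds its last target. There are 200 camera calls.

## Working session

There is one attempt and no reset: what is moved stays moved. The work goes in short steps, Python scripts to look and compute and a tool call to move; the robot and the scene stay as the last step left them, time stands still between calls to the robot, and variables do not carry over. Pictures are saved under pics/ and viewed, at most 10 in all, crops included, and the job is handed in when it is done.

Besides the shell and the picture viewer there is one more tool, called by a JSON object that holds its "method" and its "body", one argument or row to a line. play_rows: Moves the arm, as the interface text tells. Shift numbers are shares of 0.03 m and turn numbers shares of 0.1 rad, none past 1 either way. Its arguments: {"type":"object","properties":{"steps":{"type":"array"},"grip_force":{"type":"number"}},"required":["steps"]}

```bash
mkdir -p pics; cat > h.py <<'E'
import numpy as np, cv2
from rig import robot
from scipy.spatial.transform import Rotation as R
def cam(n):
    c=robot.camera(n); c['Rm']=cv2.Rodrigues(np.array(c['rvec'],float))[0]; c['t']=np.array(c['tvec'],float).ravel(); return c
def ray(c,uv):
    p=cv2.undistortPoints(np.array([[uv]],float),np.array(c['mtx']),np.array(c['D']))[0,0]
    return -c['Rm'].T@c['t'], c['Rm'].T@np.array([p[0],p[1],1])
def onz(c,uv,z):
    o,d=ray(c,uv); return o+d*(z-o[2])/d[2]
def proj(c,P):
    return cv2.projectPoints(np.array(P,float).reshape(-1,1,3),np.array(c['rvec'],float),np.array(c['tvec'],float),np.array(c['mtx']),np.array(c['D']))[0].reshape(-1,2)
def save(c,n): cv2.imwrite(f'pics/{n}.png',c['image'][:,:,::-1])
E
python3 - <<'E'
from h import *
a=cam('top');b=cam('side');save(a,'top0');save(b,'side0')
for c in(a,b): print(-c['Rm'].T@c['t'],c['Rm'][2])
o=robot.get_obs(); print(o['position'],o['tool_rot'],R.from_quat(o['tool_rot']).as_matrix().round(3),o['time'],o['grip_width'])
E
```

```text
[ 0.41711497 -0.04017307  0.89121292] [ 1.98322871e-01 -9.00823507e-04 -9.80136331e-01]
[0.57638005 0.67543322 0.73332401] [-0.02339067 -0.72480362 -0.68855835]
[ 0.24544274 -0.57408476  0.22168422] [ 9.79687402e-01  2.00528426e-01 -3.17814928e-05 -9.71860681e-04] [[ 0.92   0.393 -0.   ]
 [ 0.393 -0.92   0.002]
 [ 0.    -0.002 -1.   ]] 0.1 0.0872182838143222
```

View pics/top0.png

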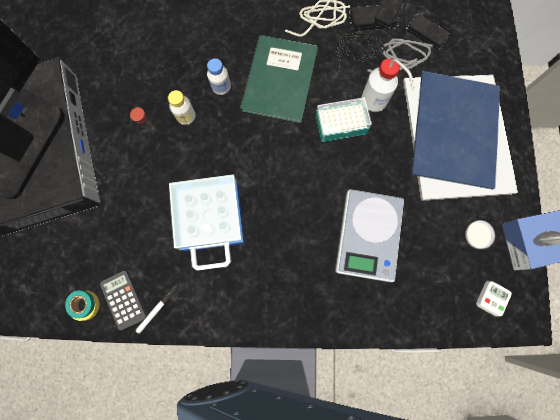

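View pics/side0.png

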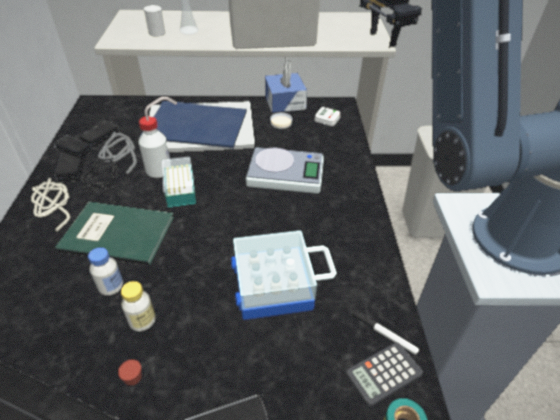

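The top view shows the case at about (206,213), its handle bar around (211,265) and the balance around (371,235) with its pan near (375,220). The side view shows the case near (273,272), its handle near (325,262) and the pan near (275,160). Next I'll enlarge the case.

```bash
python3 - <<'E'
from h import *
a=cam('top');b=cam('side')
A=cv2.resize(a['image'][165:275,160:250],None,fx=4.4,fy=4.4,interpolation=cv2.INTER_CUBIC)
B=cv2.resize(b['image'][225:321,225:340],None,fx=3.4,fy=3.4,interpolation=cv2.INTER_CUBIC)
m=np.zeros((600,800,3),np.uint8);m[:A.shape[0],:A.shape[1]]=A;m[:B.shape[0],400:400+B.shape[1]]=B
cv2.imwrite('pics/crop0.png',m[:,:,::-1])
# pan: bright round in top, ROI
g=a['image'][185:285,330:410].astype(int)
hsv=cv2.cvtColor(a['image'],cv2.COLOR_RGB2HSV)
# balance white body
mask=((a['image'].min(2)>110)).astype(np.uint8); mask[:,:320]=0;mask[:,410:]=0;mask[:185]=0;mask[290:]=0
cs=cv2.findContours(mask,cv2.RETR_EXTERNAL,cv2.CHAIN_APPROX_NONE)[0];c=max(cs,key=cv2.contourArea)
box=cv2.boxPoints(cv2.minAreaRect(c));print('bal',box.round(1).tolist(),[onz(a,p,.04)[:2].round(4).tolist() for p in box])
gr=cv2.cvtColor(a['image'][185:285,330:410],cv2.COLOR_RGB2GRAY)
h=cv2.HoughCircles(cv2.resize(gr,None,fx=4,fy=4),cv2.HOUGH_GRADIENT,1,50,param1=60,param2=15,minRadius=70,maxRadius=115)
for q in h[0][:3]:
    uv=(q[:2]+.5)/4-.5+[330,185];print('pan',uv,q[2]/4,onz(a,uv,.052))
# blue of case
bl=((hsv[:,:,0]>100)&(hsv[:,:,0]<125)&(hsv[:,:,1]>130)&(hsv[:,:,2]>80)).astype(np.uint8); bl[:,:150]=0;bl[:,260:]=0;bl[:165]=0;bl[280:]=0
ys,xs=np.nonzero(bl);box=cv2.boxPoints(cv2.minAreaRect(np.c_[xs,ys].astype(np.float32)));print('blue',len(xs),box.round(1).tolist(),[onz(a,p,.036)[:2].round(4).tolist() for p in box])
for nm,u in(('bar',(211,265)),('bl',(195,266)),('br',(229,264))): print(nm,onz(a,u,.058))
E
```

```text
bal [[334.70001220703125, 273.79998779296875], [346.8999938964844, 188.60000610351562], [406.29998779296875, 197.0], [394.1000061035156, 282.29998779296875]] [[0.4425, -0.1491], [0.6312, -0.1777], [0.6142, -0.3116], [0.4257, -0.2774]]
pan [375.25 220.25] 22.025 [ 0.55835447 -0.23675799  0.052     ]
pan [360.   253.75] 22.525 [ 0.48524292 -0.20198948  0.052     ]
pan [366.75 230.  ] 25.3 [ 0.53668925 -0.21761288  0.052     ]
blue 119 [[182.0, 250.0], [237.0, 184.0], [269.70001220703125, 211.1999969482422], [214.6999969482422, 277.20001220703125]] [[0.4878, 0.1833], [0.6383, 0.0687], [0.5774, -0.0062], [0.4308, 0.1088]]
bar [0.4557281  0.11386687 0.058     ]
bl [0.45285266 0.14774706 0.058     ]
br [0.45864523 0.07586824 0.058     ]
```

View pics/crop0.png

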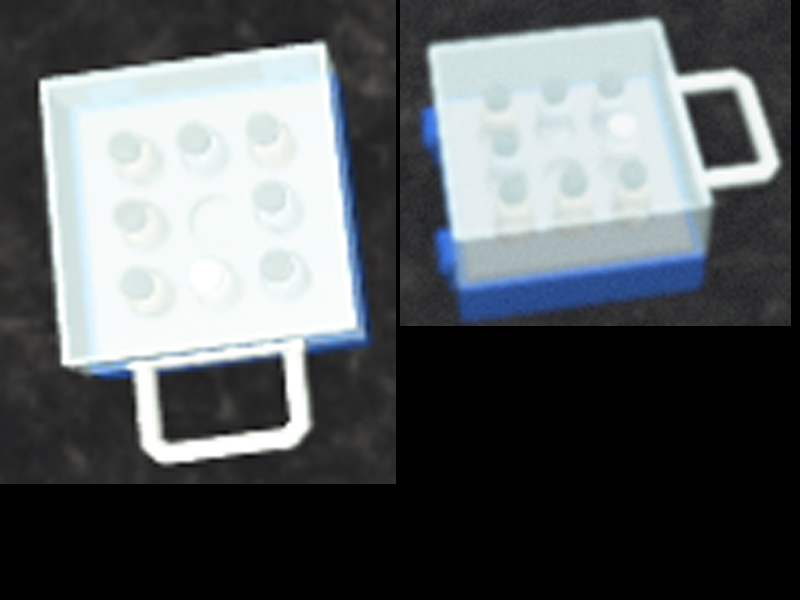

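The white cap is at crop (206,273), so the vial is in the front-middle pocket. The bar centre is near crop (228,446) in the top view and (755,128) in the side view. I'll now fit the case pose from the caps and cross-check it with the bar.

```bash
python3 - <<'E'
from h import *
a=cam('top');b=cam('side')
f=lambda p:((np.array(p)+.5)/4.4-.5+[160,165])
g=lambda p:((np.array(p)-[400,0]+.5)/3.4-.5+[225,225])
caps=[(125,147),(196,138),(264,127),(129,214),(270,198),(135,283),(206,273),(277,268)]
M=.034*np.array([(1,1),(1,0),(1,-1),(0,1),(0,-1),(-1,1),(-1,0),(-1,-1)])
P=np.array([onz(a,f(p),.074)[:2] for p in caps])
def fit(M,P):
    m,p=M.mean(0),P.mean(0);H=(M-m).T@(P-p);th=np.arctan2(H[0,1]-H[1,0],H[0,0]+H[1,1])
    Rr=np.array([[np.cos(th),-np.sin(th)],[np.sin(th),np.cos(th)]]);t=p-Rr@m;return th,t,Rr,np.linalg.norm(P-(M@Rr.T+t),axis=1)
th,t,Rr,e=fit(M,P);print('yaw',th,'centre',t,'res mm',(e*1e3).round(1))
sc=[(497,97),(552,90),(610,83),(505,143),(622,125),(513,188),(572,183),(633,175)]
# side view: +x(hinge) left, order rows: y+ near camera(bottom)
Ms=.034*np.array([(1,-1),(0,-1),(-1,-1),(1,0),(-1,0),(1,1),(0,1),(-1,1)])
th2,t2,R2,e2=fit(Ms,np.array([onz(b,g(p),.074)[:2] for p in sc]));print('side yaw',th2,t2,(e2*1e3).round(1))
for x,y,n in((-.115,0,'handle'),(.0745,0,'hinge'),(-.034,0,'white')): print(n,Rr@[x,y]+t, R2@[x,y]+t2)
def tri(u,v):
    (o1,d1),(o2,d2)=ray(a,u),ray(b,v);s=np.linalg.lstsq(np.c_[d1,-d2],o2-o1,rcond=None)[0]
    p,q=o1+d1*s[0],o2+d2*s[1];return (p+q)/2,np.linalg.norm(p-q)
print('bar tri',tri(f((228,446)),g((755,128))),'bar L top',onz(a,f((160,455)),.058),'R',onz(a,f((297,437)),.058), 'mid side',onz(b,g((755,128)),.058))
print('pan side',onz(b,(275,160),.052))
E
```

```text
yaw 0.13780170173528924 centre [0.56757535 0.12930891] res mm [0.7 0.8 1.  0.7 0.3 0.3 0.9 0.7]
side yaw 0.15615595253180778 [0.56626839 0.13565652] [0.6 0.9 0.2 0.9 1.5 1.3 1.1 0.9]
handle [0.45366551 0.11351182] [0.45266766 0.11777148]
hinge [0.64136912 0.13954267] [0.6398619  0.14724291]
white [0.53389766 0.12463846] [0.53268208 0.13036877]
bar tri (array([0.45302061, 0.11397979, 0.05296116]), np.float64(0.0018506589122586111)) bar L top [0.44866619 0.14543359 0.058     ] R [0.45870441 0.07986042 0.058     ] mid side [0.45303852 0.11834123 0.058     ]
pan side [ 0.5561886  -0.22701344  0.052     ]
```

{"method": "play_rows", "body": {
  "steps": [1,0.64,-0.77,0,-1,1,0.71,-0.7,0,-1,1,0.78,-0.63,0,-1,1,0.84,-0.55,0,-1,1,0.89,-0.46,0,-1,1,0.93,-0.37,0,-1,1,0.96,-0.27,0,-1,1,0.98,-0.18,0,-1,1,1,-0.08,0,-1,1,1,0.02,0,-1]
}}

```text
time: 1.3
position: [0.3312, -0.2859, 0.2227]
tool_rot: [0.762, 0.647, 0.0, 0.0]
ft_force: [0.5, 0.5, 0.0]
grip_width: 0.087
grip_force: 0.0
```

{"method": "play_rows", "body": {
  "steps": [1,0.99,0.12,0,-1,1,0.98,0.22,0,-1,1,0.95,0.32,0,-1,0.2,0.9,0.42,0,-0.13,0,0.9,0.42,0,0,0,0.9,0.42,0,0,0,0.9,0.42,0,0,0,0.9,0.42,0,0,0,0.9,0.42,0,0,0,0,0,0,0]
}}

```text
time: 2.3
position: [0.4085, -0.0269, 0.2227]
tool_rot: [0.652, 0.758, 0.0, -0.0]
ft_force: [0.5, -0.5, -0.7]
grip_width: 0.0452
grip_force: 0.0
```

```bash
cat > to.py <<'E'
import sys
from h import *
T=np.array([float(v) for v in sys.argv[1:4]]);yaw=float(sys.argv[4])
o=robot.get_obs();m=R.from_quat(o['tool_rot']).as_matrix();p=np.array(o['position'])
y=np.arctan2(m[1,1],m[0,1]);print('t',o['time'],'pos',p.round(4),'yawY',y.round(4),'z',m[:,2].round(3),'w',o['grip_width'],'ft',np.round(o['ft_force'],2),'pad',o['grip_force'])
print('units tool xyz',(m.T@(T-p)/.03).round(3),'twist',round((y-yaw)/.1,2))
E
python3 to.py .4535 .1145 .2 .146
```

```text
t 2.3 pos [ 0.4085 -0.0269  0.2227] yawY 0.1503 z [ 0.     0.001 -1.   ] w 0.04517952928924303 ft [ 0.49 -0.53 -0.72] pad 0.0
units tool xyz [4.434 2.189 0.761] twist 0.04
```

{"method": "play_rows", "body": {
  "steps": [-0.17,0.89,0.44,0,0,-0.17,0.89,0.44,0,0,-0.17,0.89,0.44,0,0,-0.17,0.88,0.43,0,0,-0.17,0.88,0.44,0,0,-0.17,0,0,1,0,-0.17,0,0,1,0,-0.17,0,0,1,0,-0.17,0,0,0.8,0,-0.17,0,0,0,0]
}}

```text
time: 3.3
position: [0.4519, 0.1108, 0.1062]
tool_rot: [0.654, 0.757, -0.002, -0.002]
ft_force: [-0.5, -0.3, -0.3]
grip_width: 0.0365
grip_force: 0.0
```

```bash
python3 to.py .4535 .1145 .039 .146; python3 - <<'E'
from h import *
a=cam('top');b=cam('side')
A=cv2.resize(a['image'][165:285,150:270],(480,480));B=cv2.resize(b['image'][200:320,230:350],None,fx=2.6,fy=2.6)
m=np.zeros((480,800,3),np.uint8);m[:,:480]=A;m[:B.shape[0],485:485+B.shape[1]]=B
cv2.imwrite('pics/c1.png',m[:,:,::-1])
E
```

```text
t 3.3 pos [0.4519 0.1108 0.1062] yawY 0.1454 z [-0.007 -0.    -1.   ] w 0.03645400845385126 ft [-0.51 -0.26 -0.25] pad 0.0
units tool xyz [0.114 0.085 2.238] twist -0.01
```

View pics/c1.png

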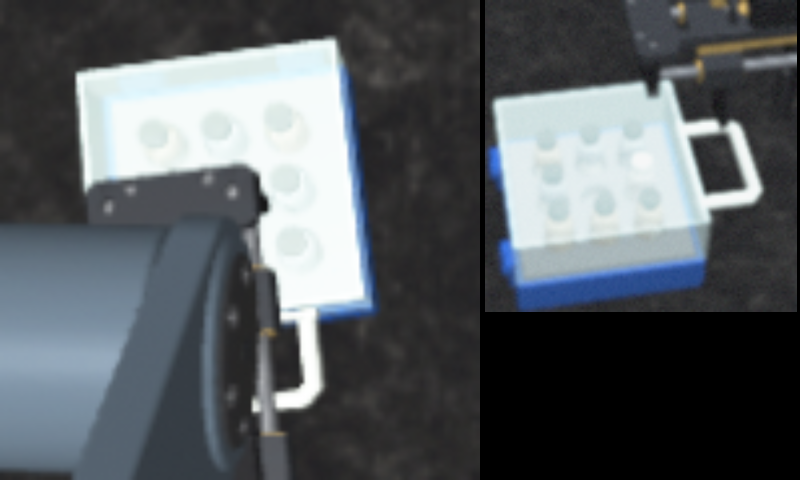

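The fingers straddle the bar (side crop near (690,85)/(735,120)), as expected. I'll descend and close.

{"method": "play_rows", "body": {
  "steps": [-0.17,0,0,0,0,-0.17,0,0,0.6,0,-0.17,0,0,0.6,0,-0.17,0,0,0.6,0,-0.17,0,0,0.45,0,-0.17,0,0,0,0,-0.9,0,0,0,0,-0.9,0,0,0,0,-0.9,0,0,0,0,-0.9,0,0,0,0],
  "grip_force": 8
}}

```text
time: 4.4
position: [0.4544, 0.1117, 0.0417]
tool_rot: [0.654, 0.757, 0.0, 0.001]
ft_force: [-1.1, -0.2, -0.4]
grip_width: 0.0121
grip_force: 0.0
```

```bash
python3 to.py .4535 .1145 .039 .146
```

```text
t 4.4 pos [0.4544 0.1117 0.0417] yawY 0.146 z [ 0.001  0.    -1.   ] w 0.012057181346235865 ft [-1.06 -0.25 -0.36] pad 0.0
units tool xyz [ 0.098 -0.015  0.091] twist 0.0
```

```bash
python3 - <<'E'
import numpy as np
p=.1155+np.linspace(0,1.86,20);y=.191*(np.cos(p[0])-np.cos(p))/.03;z=-.191*(np.sin(p)-np.sin(p[0]))/.03
Y=np.diff(np.round(y,2));Z=np.diff(np.round(z,2))
for a,b in zip(Y,Z): print(f'-0.9, 0, {a:.2f}, {b:.2f}, 0,')
E
```

```text
-0.9, 0, 0.10, -0.61, 0,
-0.9, 0, 0.16, -0.61, 0,
-0.9, 0, 0.22, -0.58, 0,
-0.9, 0, 0.28, -0.56, 0,
-0.9, 0, 0.33, -0.53, 0,
-0.9, 0, 0.38, -0.49, 0,
-0.9, 0, 0.42, -0.46, 0,
-0.9, 0, 0.47, -0.41, 0,
-0.9, 0, 0.51, -0.36, 0,
-0.9, 0, 0.53, -0.31, 0,
-0.9, 0, 0.57, -0.26, 0,
-0.9, 0, 0.59, -0.20, 0,
-0.9, 0, 0.61, -0.15, 0,
-0.9, 0, 0.62, -0.08, 0,
-0.9, 0, 0.62, -0.02, 0,
-0.9, 0, 0.62, 0.04, 0,
-0.9, 0, 0.61, 0.10, 0,
-0.9, 0, 0.61, 0.15, 0,
-0.9, 0, 0.58, 0.22, 0,
```

{"method": "play_rows", "body": {
  "steps": [-0.9,0,0,0,0,-0.9,0,0.1,-0.61,0,-0.9,0,0.16,-0.61,0,-0.9,0,0.22,-0.58,0,-0.9,0,0.28,-0.56,0,-0.9,0,0.33,-0.53,0,-0.9,0,0.38,-0.49,0,-0.9,0,0.42,-0.46,0,-0.9,0,0.47,-0.41,0,-0.9,0,0,0,0]
}}

```text
time: 5.4
position: [0.5236, 0.122, 0.1706]
tool_rot: [0.653, 0.757, -0.001, -0.0]
ft_force: [-5.4, -0.4, 5.3]
grip_width: 0.0095
grip_force: 8.0
```

```bash
python3 to.py .4535 .1145 .039 .146
```

```text
t 5.4 pos [0.5236 0.122  0.1706] yawY 0.1465 z [-0.001 -0.    -1.   ] w 0.009499618365293994 ft [-5.43 -0.41  5.33] pad 8.001540005207062
units tool xyz [ 0.092 -2.344  4.39 ] twist 0.0
```

{"method": "play_rows", "body": {
  "steps": [-0.9,0,0.48,-0.39,0,-0.9,0,0.53,-0.31,0,-0.9,0,0.57,-0.26,0,-0.9,0,0.59,-0.2,0,-0.9,0,0.61,-0.15,0,-0.9,0,0.62,-0.08,0,-0.9,0,0.62,-0.02,0,-0.9,0,0.62,0.04,0,-0.9,0,0.61,0.1,0,-0.9,0,0,0,0]
}}

```text
time: 6.4
position: [0.6818, 0.1457, 0.2063]
tool_rot: [0.654, 0.757, 0.001, 0.0]
ft_force: [-1.2, 1.2, 2.7]
grip_width: 0.0097
grip_force: 8.0
```

```bash
python3 to.py .641 .141 .208 .146; python3 - <<'E'
from h import *
b=cam('side');save(b,'s2')
E
```

```text
t 6.4 pos [0.6818 0.1457 0.2063] yawY 0.146 z [ 0.002  0.002 -1.   ] w 0.009700497336747969 ft [-1.23  1.22  2.71] pad 8.005334436893463
units tool xyz [ 0.044 -1.368 -0.061] twist -0.0
```

View pics/s2.png

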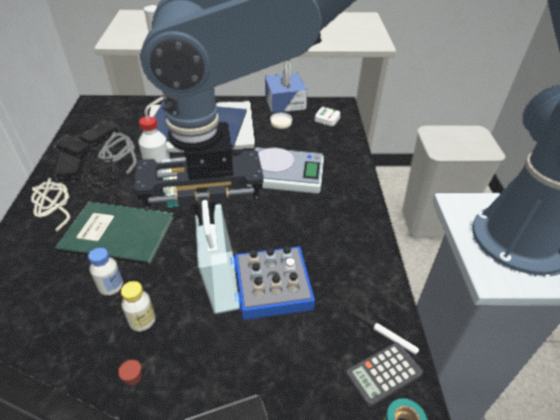

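The lid is open to roughly 1.67 rad and still held. The handle is near (208,222), and the vials stand in place with the white cap near (290,265). I'll go a bit further, release and rise.

{"method": "play_rows", "body": {
  "steps": [-0.9,0,0.45,0.12,0,-0.9,0,0.4,0.14,0,-0.9,0,0.35,0.14,0,-0.9,0,0,0,0,0,0,0,0,0,0,0,0,0,0,0,0,0,0,0,0,0,0,0,0,0,0,0,-0.4,0,0,0,0,-0.8,0]
}}

```text
time: 7.45
position: [0.7137, 0.1497, 0.2291]
tool_rot: [0.654, 0.757, -0.002, -0.002]
ft_force: [0.2, -0.6, -0.0]
grip_width: 0.0421
grip_force: 0.0
```

{"method": "play_rows", "body": {
  "steps": [0,0,0,-1,0,0,0,0,-0.8,0,0,0,-0.9,0,0,0,0,-0.9,0,0,0,0,-0.9,0,0,0,0,-0.9,0,0,0,0,-0.9,0,0,0,0,-0.9,0,0,0,0,-0.9,0,0,0,0,-0.6,0,0]
}}

```text
time: 8.45
position: [0.5086, 0.1197, 0.2857]
tool_rot: [0.654, 0.757, -0.0, 0.0]
ft_force: [0.5, -0.1, 0.5]
grip_width: 0.0433
grip_force: 0.0
```

```bash
python3 to.py .5335 .1265 .12 .146; python3 - <<'E'
from h import *
a=cam('top');b=cam('side')
A=a['image'][130:290,130:290];A=cv2.resize(A,(480,480))
B=cv2.resize(b['image'][200:320,190:330],(316,271))
m=np.zeros((480,800,3),np.uint8);m[:,:480]=A;m[:271,484:]=B
cv2.imwrite('pics/c3.png',m[:,:,::-1])
E
```

```text
t 8.45 pos [0.5086 0.1197 0.2857] yawY 0.1461 z [-0. -0. -1.] w 0.043288539065459215 ft [ 0.47 -0.05  0.53] pad 0.0
units tool xyz [0.104 0.856 5.525] twist 0.0
```

View pics/c3.png

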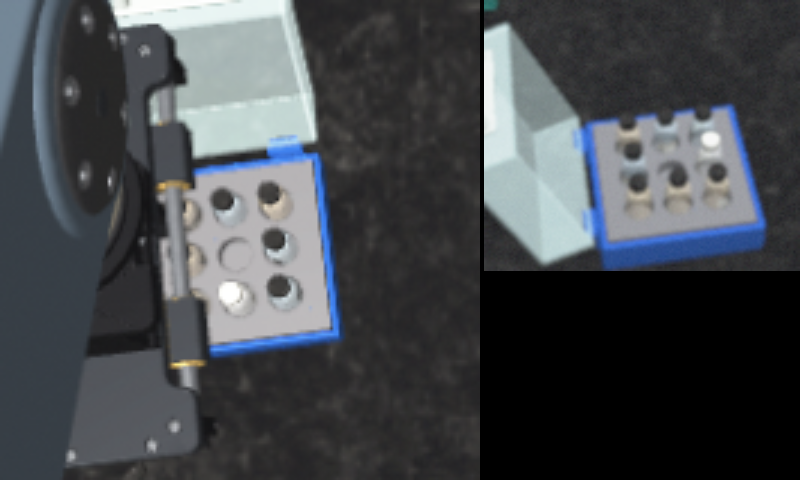

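The lid stands open, the black vials are in place, and the white cap is visible at crop (232,293). I'll measure it accurately in both views.

```bash
python3 - <<'E'
from h import *
a=cam('top');b=cam('side')
def blob(im,r,th):
    y0,y1,x0,x1=r;s=im[y0:y1,x0:x1].min(2)>th
    n,l,st,ce=cv2.connectedComponentsWithStats(s.astype(np.uint8));i=1+np.argmax(st[1:,4]);return ce[i]+[x0,y0],st[i]
for c,r,th in((a,(218,238,198,217),225),(b,(255,272,280,300),215)):
    u,s=blob(c['image'],r,th);print(u,s,onz(c,u,.074),onz(c,u,.071))
# empty pocket and MR,BR caps dark
f=lambda p:((np.array(p)+.5)/3-.5+130)
print('pocket',onz(a,f((236,254)),.036))
for p in((222,201),(268,193),(274,240),(279,287)): print(onz(a,f(p),.074))
th=.146;t=np.array([.5675,.1305]);Rr=np.array([[np.cos(th),-np.sin(th)],[np.sin(th),np.cos(th)]])
for m in((1,0),(1,-1),(0,-1),(-1,-1)): print('model',Rr@(np.array(m)*.034)+t)
E
```

```text
[206.05263158 226.92105263] [ 5  6  7  7 38] [0.53427227 0.12540792 0.074     ] [0.53470235 0.12601577 0.071     ]
[290.         261.36111111] [ 7  4  7  6 36] [0.53218529 0.1287853  0.074     ] [0.53198419 0.12629799 0.071     ]
pocket [0.56795816 0.12957857 0.036     ]
[0.59940434 0.13421302 0.074     ]
[0.60579691 0.10155941 0.074     ]
[0.57179019 0.09557632 0.074     ]
[0.53831506 0.09043549 0.074     ]
model [0.60113827 0.13544638]
model [0.60608465 0.10180811]
model [0.57244638 0.09686173]
model [0.53880811 0.09191535]
```

{"method": "play_rows", "body": {
  "steps": [0,0.07,0.45,0.5,0,0,0,0.4,1,0,0,0,0,1,0,0,0,0,1,0,0,0,0,1,0,0,0,0,0.8,0,0,0,0,0.2,0,0,0,0,0,0,0,0,0,0,0,0,0,0,0,0]
}}

```text
time: 9.65
position: [0.537, 0.1258, 0.1211]
tool_rot: [0.654, 0.757, 0.001, 0.001]
ft_force: [0.4, -0.1, -0.7]
grip_width: 0.0436
grip_force: 0.0
```

```bash
python3 to.py .5335 .1255 .040 .146
```

```text
t 9.65 pos [0.537  0.1258 0.1211] yawY 0.1461 z [ 0.003  0.    -1.   ] w 0.04364652466637019 ft [ 0.44 -0.15 -0.68] pad 0.0
units tool xyz [ 0.007 -0.125  2.702] twist 0.0
```

{"method": "play_rows", "body": {
  "steps": [0,0,-0.11,0.3,0,0,0,0,0.6,0,0,0,0,0.6,0,0,0,0,0.6,0,0,0,0,0.5,0,0,0,0,0.05,0,0,0,0,0,0,-0.4,0,0,0,0,-0.8,0,0,0,0,-0.8,0,0,0,0],
  "grip_force": 10
}}

```text
time: 10.65
position: [0.5328, 0.1253, 0.0409]
tool_rot: [0.654, 0.757, 0.001, 0.001]
ft_force: [0.6, -0.3, 0.1]
grip_width: 0.0271
grip_force: 0.0
```

```bash
python3 to.py .5335 .1255 .040 .146;python3 - <<'E'
from h import *
b=cam('side');cv2.imwrite('pics/c4.png',cv2.resize(b['image'][190:330,190:350],(800,600))[:,:,::-1][:,:,:])
E
```

```text
t 10.65 pos [0.5328 0.1253 0.0409] yawY 0.1461 z [ 0.002  0.    -1.   ] w 0.027070907932191707 ft [ 0.63 -0.25  0.08] pad 0.0
units tool xyz [0.003 0.025 0.031] twist 0.0
```

View pics/c4.png

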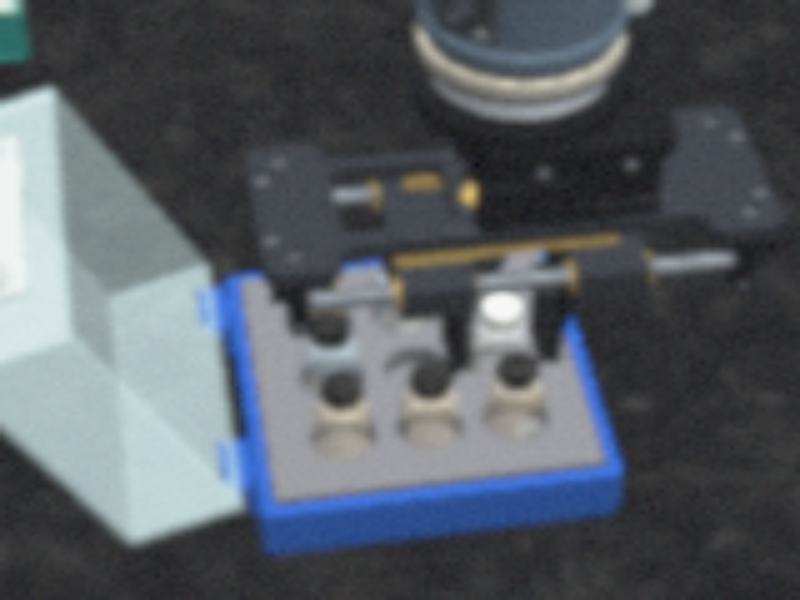

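The fingers sit on either side of the white vial, whose cap is at (500,308). The neighbours are clear. I'll finish closing, then lift.

{"method": "play_rows", "body": {
  "steps": [-0.8,0,0,0,0,-0.8,0,0,0,0,-0.8,0,0,0,0,-0.8,0,0,-0.2,0,-0.8,0,0,-0.4,0,-0.8,0,0,-0.6,0,-0.8,0,0,-0.8,0,-0.8,0,0,-0.8,0,-0.8,0,0,-0.6,0,-0.8,0,0,0,0]
}}

```text
time: 11.7
position: [0.5339, 0.1254, 0.1451]
tool_rot: [0.654, 0.757, 0.002, 0.002]
ft_force: [0.6, 1.3, -0.5]
grip_width: 0.0217
grip_force: 10.0
```

```bash
python3 to.py .557 -.2345 .15 .146; python3 - <<'E'
from h import *
a=cam('top');save(a,'t5')
b=cam('side');
for lo in (140,):
  for c,roi,z in((a,(190,255,345,405),.052),(b,(140,180,240,305),.052)):
    y0,y1,x0,x1=roi;g=cv2.cvtColor(c['image'][y0:y1,x0:x1],cv2.COLOR_RGB2GRAY)
    cs=cv2.findContours(cv2.Canny(g,30,80),cv2.RETR_LIST,cv2.CHAIN_APPROX_NONE)[0]
    for k in cs:
        if len(k)>40:
            e=cv2.fitEllipse(k);u=np.array(e[0])+[x0,y0];print(len(k),u.round(1),np.round(e[1],1),onz(c,u,z).round(4))
E
```

```text
t 11.7 pos [0.5339 0.1254 0.1451] yawY 0.1461 z [ 0.006  0.    -1.   ] w 0.021714426631824057 ft [ 0.62  1.29 -0.5 ] pad 9.997343147406355
units tool xyz [-11.981  -0.985  -0.16 ] twist 0.0
127 [374.6 219.6] [44.1 45.8] [ 0.5599 -0.2354  0.052 ]
130 [374.7 219.5] [44.6 46.2] [ 0.56   -0.2355  0.052 ]
233 [411.5 193.1] [35.4 37.5] [ 0.6206 -0.3201  0.052 ]
54 [261.2 178.1] [ 0.9 24.3] [ 0.591  -0.1539  0.052 ]
50 [291.9 160.4] [ 8.4 26.1] [ 0.5127 -0.2255  0.052 ]
63 [293.  160.6] [17.  34.9] [ 0.5099 -0.2246  0.052 ]
61 [269.4 160.2] [20.1 29.6] [ 0.5706 -0.2261  0.052 ]
122 [271.2 156.7] [13.  31.3] [ 0.5659 -0.2413  0.052 ]
50 [290.8 148.5] [ 6.9 25.7] [ 0.5132 -0.2778  0.052 ]
57 [290.6 142.8] [12.1 30.3] [ 0.5128 -0.304   0.052 ]
235 [247.3 137.6] [41.9 43.2] [ 0.6307 -0.3283  0.052 ]
```

{"method": "play_rows", "body": {
  "steps": [-0.8,-0.4,-0.05,0,0,-0.8,-0.8,-0.07,0,0,-0.8,-0.9,-0.07,0,0,-0.8,-0.9,-0.07,0,0,-0.8,-0.9,-0.07,0,0,-0.8,-0.9,-0.07,0,0,-0.8,-0.9,-0.07,0,0,-0.8,-0.9,-0.07,0,0,-0.8,-0.9,-0.07,0,0,-0.8,-0.9,-0.07,0,0]
}}

```text
time: 12.8
position: [0.5474, -0.1286, 0.1406]
tool_rot: [0.654, 0.757, -0.001, -0.002]
ft_force: [0.1, 0.7, -0.4]
grip_width: 0.0212
grip_force: 10.0
```

{"method": "play_rows", "body": {
  "steps": [-0.8,-0.9,-0.07,0,0,-0.8,-0.9,-0.06,0,0,-0.8,-0.8,-0.06,0,0,-0.8,-0.6,-0.06,0,0,-0.8,-0.3,0,0,0,-0.8,0,0,0,0,-0.8,0,0,0.4,0,-0.8,0,0,0.4,0,-0.8,0,0,0.4,0,-0.8,0,0,0,0]
}}

```text
time: 13.8
position: [0.5549, -0.2301, 0.1035]
tool_rot: [0.653, 0.757, -0.0, -0.003]
ft_force: [-0.7, 0.8, -0.2]
grip_width: 0.0217
grip_force: 10.0
```

```bash
python3 to.py .559 -.235 .071 .146; python3 - <<'E'
from h import *
b=cam('side');cv2.imwrite('pics/c6.png',cv2.resize(b['image'][90:200,210:350],(764,600))[:,:,::-1])
E
```

```text
t 13.8 pos [ 0.5549 -0.2301  0.1035] yawY 0.147 z [-0.005  0.003 -1.   ] w 0.021660386625954566 ft [-0.68  0.78 -0.18] pad 9.997365184826776
units tool xyz [-0.184  0.115  1.082] twist 0.01
```

View pics/c6.png

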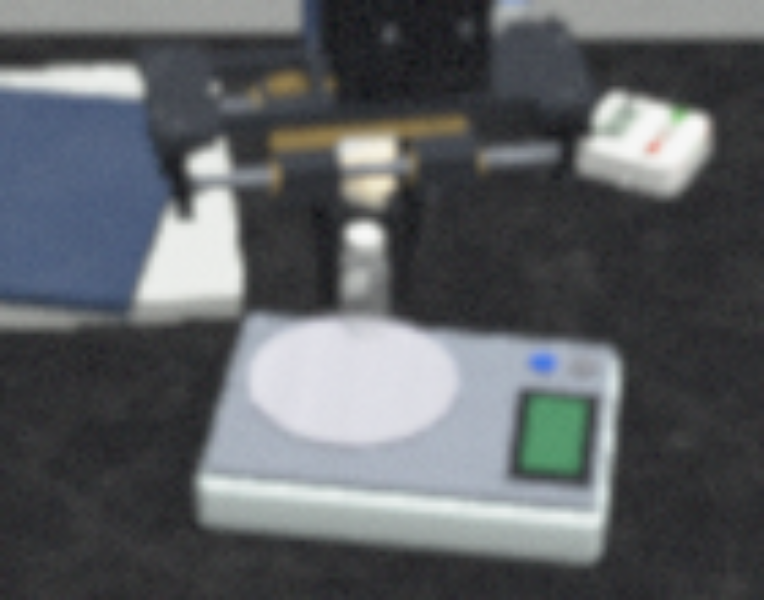

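The vial is held upright over the pan with its cap at (363,240). I'll correct slightly and descend.

{"method": "play_rows", "body": {
  "steps": [-0.8,-0.1,0.1,0.3,0,-0.8,0,0,0.3,0,-0.8,0,0,0.2,0,-0.8,0,0,0.13,0,-0.8,0,0,0.05,0,-0.8,0,0,0,0,-0.8,0,0,0,0,-0.8,0,0,0,0,-0.8,0,0,0,0,-0.8,0,0,0,0]
}}

```text
time: 14.85
position: [0.5601, -0.2346, 0.077]
tool_rot: [0.654, 0.757, 0.0, 0.0]
ft_force: [-0.4, -0.5, 0.4]
grip_width: 0.0214
grip_force: 10.0
```

```bash
python3 to.py .559 -.235 .0709 .146
```

```text
t 14.85 pos [ 0.5601 -0.2346  0.077 ] yawY 0.146 z [ 0. -0. -1.] w 0.02144989755448364 ft [-0.37 -0.46  0.36] pad 9.997350345365703
units tool xyz [-0.008 -0.038  0.203] twist 0.0
```

{"method": "play_rows", "body": {
  "steps": [-0.8,0,0,0.1,0,-0.8,0,0,0.05,0,-0.8,0,0,0.03,0,-0.8,0,0,0.02,0,-0.8,0,0,0.02,0,-0.8,0,0,0,0,-0.8,0,0,0,0,-0.8,0,0,0,0,-0.8,0,0,0,0,-0.8,0,0,0,0]
}}

```text
time: 15.85
position: [0.5599, -0.2345, 0.0707]
tool_rot: [0.654, 0.757, -0.0, -0.0]
ft_force: [-1.6, 0.8, 5.6]
grip_width: 0.0215
grip_force: 10.0
```

```bash
python3 to.py .559 -.235 .0709 .146
```

```text
t 15.85 pos [ 0.5599 -0.2345  0.0707] yawY 0.1461 z [-0. -0. -1.] w 0.021543931577118924 ft [-1.63  0.85  5.63] pad 9.99743709107861
units tool xyz [-0.013 -0.033 -0.007] twist 0.0
```

Contact at 5.6 N, at the height I predicted. I'll ease off slightly, open gently and rise.

{"method": "play_rows", "body": {
  "steps": [-0.8,0,0,-0.02,0,-0.8,0,0,0,0,-0.4,0,0,0,0,-0.2,0,0,0,0,0,0,0,0,0,0,0,0,0,0,0,0,0,0,0,0,0,0,-0.3,0,0,0,0,-0.6,0,0,0,0,-0.8,0]
}}

```text
time: 16.85
position: [0.5593, -0.2341, 0.1218]
tool_rot: [0.654, 0.757, -0.0, -0.001]
ft_force: [0.7, -0.7, -0.3]
grip_width: 0.0434
grip_force: 0.0
```

{"method": "play_rows", "body": {
  "steps": [0,0,0,-0.9,0,0,0,0,-0.9,0,0,0,0,-0.5,0,0,0.6,-0.7,0,0,0,0.6,-0.7,0,0,0,0.6,-0.7,0,0,0,0.6,-0.7,0,0,0,0.6,-0.7,0,0,0,0,0,0,0,0,0,0,0,0]
}}

```text
time: 17.85
position: [0.4435, -0.161, 0.1916]
tool_rot: [0.654, 0.757, 0.0, 0.001]
ft_force: [0.3, -0.6, -0.1]
grip_width: 0.0433
grip_force: 0.0
```

```bash
python3 to.py .559 -.235 .0709 .146; python3 - <<'E'
from h import *
a=cam('top');b=cam('side')
A=cv2.resize(a['image'][130:290,150:420],(640,379));B=b['image'][100:321,190:350];
m=np.zeros((600,800,3),np.uint8);m[:379,:640]=A;m[379:,:160]=B;
D=cv2.resize(b['image'][120:200,235:335],(276,221));m[379:,170:446]=D
cv2.imwrite('pics/c7.png',m[:,:,::-1])
E
```

```text
t 17.85 pos [ 0.4435 -0.161   0.1916] yawY 0.1461 z [ 0.002 -0.001 -1.   ] w 0.04334972348137427 ft [ 0.28 -0.61 -0.08] pad 0.0
units tool xyz [-2.997  3.444  4.034] twist 0.0
```

View pics/c7.png

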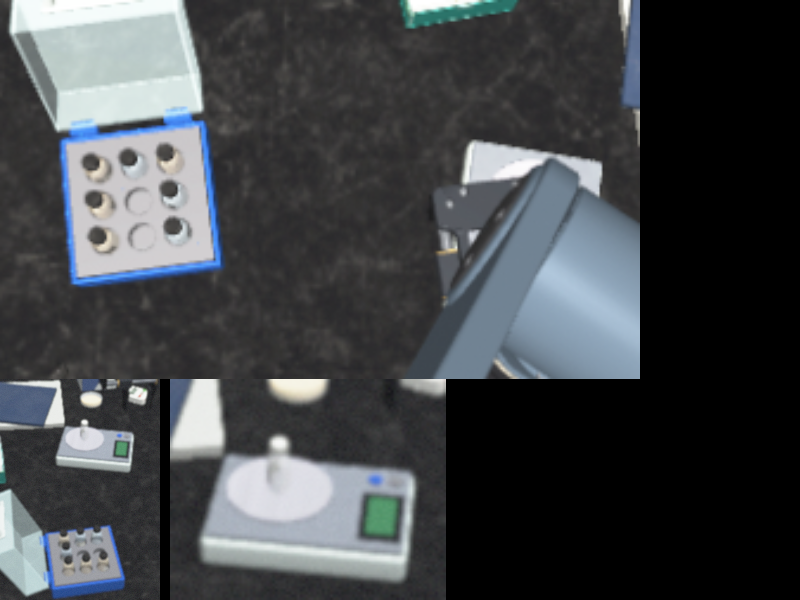

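The white-capped vial stands upright at the middle of the pan, with its base at enlarged crop (278,488). All seven black-capped vials are in their pockets, the lid is open, and the arm is clear.

```bash
python3 -c "
from rig import robot
print(robot.hand_in())"
```

```text
the job is handed in; nothing more can be done
None
```

The job is handed in (no verdict came back): in the last pictures the lid stands open, the white-capped vial is upright near the middle of the pan, and all seven black-capped vials are still in their pockets.

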